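# Load the frame warmer and set its selector

## Robot

A 6-joint arm with a two-finger parallel gripper is mounted at the origin on the work surface. World frame = base frame: x ahead of the robot, y to its left, z up, the work surface at z = 0. Lengths are in m, angles in rad, forces in N, time in s.
With the tool pointing down it reaches from about 0.35 to 0.8 m from the base axis. Payload 7.3 kg.
Tool frame: the origin (TCP) lies midway between the tips of the shut fingers; the grasp point (between the pads) lies 19 mm behind it; z points along the fingers, y is the line along which they close (so a half turn about z gives the same grasp; the last joint's range is limited). The gripper opens to 85 mm and grips with 20 to 120 N. Pads are 22 mm wide; open, the fingers measure 114 mm over their backs; the gripper's body (76 mm by 85 mm) begins 54 mm behind the grasp point. The pads swing forward as they close: fully open they stand 13 mm farther back than shut.
Start: joints at [-1.363, 0.342, 1.524, -0, 1.275, -0.146], TCP at [0.182, -0.492, 0.231] pointing down, gripper open.
Joint ranges: [-2.53, 2.53], [-0.77, 2.02], [0.04, 2.7], [-1, 4.14], [0.28, 2.66], [-3.11, 3.11]. Speed limits (rad/s): [2.57, 2.57, 3.14, 3.14, 3.14, 3.14].

## Interface

Orientations are given as a 3x3 rotation matrix whose columns are the frame's x, y, z axes.
In Python, from bench import sensors, snapshot, ctrl gives the robot as it stands.
- The arm moves only by the tool send_rows, never from a script. Its argument "motion" is a list that holds one entry, the list of rows, each a list of 5 numbers: the gripper command: -1 is fully open, 1 is shut, values between are in proportion, then the shift along the tool's x, y, z in mm, then the turn about the tool's z in degrees. A call has 1 to 5 rows; each row shifts and turns the commanded pose from where the row before left it, along the tool's axes as they then stand; what a row does not reach is not made up. A row lasts 1/8 s, in which the tool goes at most 62.5 mm and 10.7 degrees, less where a joint would pass 70% of its speed; a pose out of reach is approached as far as the arm can. A call is refused whole if a number of a shift passes 62.5 or a number of a turn 10.7, either way. A call with a gripper value outside its range is refused whole. The fingers move at their own pace and stop on an object; "force" is the grip in N (left out, the last holds). Time passes only in rows, so rows that do not move let the fingers close. It gives the time, the measured TCP pose, the force, the opening and the grip force at its end, in the units of the state.
- sensors.get_state(): the state, without advancing time (a new reading comes with each control period).
- snapshot(name): name is "side" or "top"; returns a dict with "pixels" (384x512x3 uint8, red, green, blue), "range_z" (384x512 float32, m along the optical axis (not along the pixel's ray), 0 where there is no reading), "fx", "fy", "cx", "cy" (pixels), "distortion" ([k1, k2, p1, p2, k3] as OpenCV has them; the pictures are not rectified), "rvec" (rotation vector, rad) and "tvec" (3), from world to camera coordinates, as OpenCV has them. Camera axes: x right, y down, z forward; pixel columns grow to the right and rows downward; lengths in m; the calibration is good to about 2 mm. A picture is of the moment at which its call begins.
- ctrl.hand_in(): hands the job in; it is judged then, once.
The state is a dict: "t": time; "joint_pos": joint angles; "joint_vel": joint speeds; "tau": joint torques, N m; "tcp_pos": TCP position; "tcp_rot": TCP orientation; "wrist_force": force on the tool from outside, world axes, zero at the start; "wrist_torque": the same for the moment, N m; "opening": finger opening in m; "grip_force": force on a finger pad.
Only numpy, scipy, OpenCV 4.12 (cv2) and the standard library are available. Lean on these libraries where they do the work, as an engineer would, in place of code of your own. Each camera call takes 0.05 s, during which the arm holds its last target. There are 200 camera calls.

## Task

Pick up the amber frame and gently lay it flat, front up as it lies now, wholly inside the lipped tray of the frame warmer, and let it go. Then turn the warmer's selector until its white pointer rests in the click position at the amber dot. Leave the blue frame, the driver and the soldering stand where they are.

Things in the scene. Friction and masses are not known exactly. Their poses are not given: they have to be found in the camera images.
- warmer: Frame warmer, fixed to the counter: pale housing 170 mm (its x) by 360 mm (its y), flat top 50 mm above the counter. Origin: centre of its underside, on the counter. The dark tray is towards its +y end, the black selector towards its -y end.
- tray (a point): Centre of the tray floor, on the warmer's flat top (65 mm along the warmer's +y from its origin); same axes as the warmer. The tray measures inside 120 mm (x) by 200 mm (y); its steel lip is 6 mm high and 5 mm thick.
- selector_grip (a point): Point on the selector's vertical axis at the height to grip, 28 mm above the warmer's flat top. The selector is a black bar 68 mm long (along this point's x, which turns with it) and 14 mm thick, sides upright, from 9 to 41 mm above the warmer's top, on a round skirt of radius 36 mm that ends 9 mm above the top. A white stripe on the bar's top and on its +x end marks the pointer end (the point's +x). It is turned by pinching the bar across its thickness.
- selector_aim (a point): The spot on the warmer's top that the pointer points at: 50 mm from the selector's axis, along the pointer. The dots lie on that same 50 mm circle.
- selector (a joint): Angle of the selector, rad: 0 when the pointer points along the warmer's +x, growing anticlockwise seen from above. It clicks into a sprung detent every 30 degrees (0.524 rad), from -90 to +90 degrees, with stops 6 degrees beyond these. About 0.08 N m turns it over from one detent to the next; let go, it snaps to the nearest detent and stays there. At the start it rests at -30, 0 or +30 degrees, which have plain white ticks.
- dot_amber: Flat amber dot, 16 mm across, on the warmer's top, origin at its centre. The four coloured dots sit at -90, -60, +60 and +90 degrees of the selector's scale, in an order that changes.
- dot_blue: Flat blue dot, otherwise like the amber one.
- dot_green: Flat green dot, otherwise like the amber one.
- dot_white: Flat white dot, otherwise like the amber one.
- amber_center (a point): Centre of the loose amber spectacle frame, half-way up. It lies flat, front up, temples folded underneath: 140 mm along its y (lens to lens), 46 mm along its x (lens height, brow towards +x), 22 mm thick in all; the front, with the rims, is the uppermost 8 mm. About 32 g.
- amber_rim_a (a point): Middle of the amber frame's lens at +y, 36 mm from its centre, half-way up; axes as the frame. Brow and lower rim are straight and parallel for 40 mm here, 46 mm apart over their outsides: a good place to grip, across the frame's x, with the fingertips a few mm above the support.
- amber_rim_b (a point): The same at the lens at -y.
- amber: The amber frame itself; origin at the centre of its underside.
- blue_center (a point): Centre of the loose blue frame, of the same shape and size as the amber one; to be left alone.
- driver: Chrome screwdriver, 170 mm long, lying on the counter along its x; to be left alone.
- stand: Copper soldering stand, round base of radius 45 mm, about 90 mm high, with an iron along its y; origin at the centre of its underside; to be left alone.

How it is judged:
By the outcome, as a careful person would: the job done as asked, in the order asked, and still so for the second after the job is handed in, with the robot touching nothing.
It also fails if it takes over 67 s, if anything falls off the work surface, if the arm or the gripper's body presses on something with over 40 N, if the wrist force passes 120 N, or if a joint passes its speed limit or range.

## Working session

There is one attempt and no reset: what is moved stays moved. The work goes in short steps, Python scripts to look and compute and a tool call to move; the robot and the scene stay as the last step left them, time stands still between calls to the robot, and variables do not carry over. Pictures are saved under pics/ and viewed, at most 10 in all, crops included, and the job is handed in when it is done.

Besides the shell and the picture viewer there is one more tool, called after "Emit:" as name(argument=value, ...) on one line, values as JSON. send_rows: Moves the arm, as the interface text tells. Its arguments: {"type":"object","properties":{"motion":{"type":"array"},"force":{"type":"number"}},"required":["motion"]}

```bash
mkdir -p pics
cat > h.py <<'E'
import numpy as np, cv2
from bench import sensors, snapshot, ctrl
def take(n,f=None):
    s=snapshot(n)
    if f: cv2.imwrite('pics/'+f,s['pixels'][:,:,::-1])
    return s
def ray(s,uv,z):
    """pixels -> world points on plane height z"""
    K=np.array([[s['fx'],0,s['cx']],[0,s['fy'],s['cy']],[0,0,1]])
    p=cv2.undistortPoints(np.float64(uv).reshape(-1,1,2),K,np.float64(s['distortion'])).reshape(-1,2)
    R=cv2.Rodrigues(np.float64(s['rvec']))[0]; t=np.float64(s['tvec']).ravel()
    o=-R.T@t; d=np.c_[p,np.ones(len(p))]@R
    return o+d*((z-o[2])/d[:,2])[:,None]
def cloud(s):
    """world point for every pixel from range_z"""
    K=np.array([[s['fx'],0,s['cx']],[0,s['fy'],s['cy']],[0,0,1]])
    h,w=s['range_z'].shape; v,u=np.mgrid[:h,:w]
    p=cv2.undistortPoints(np.float64(np.dstack([u,v])).reshape(-1,1,2),K,np.float64(s['distortion'])).reshape(-1,2)
    R=cv2.Rodrigues(np.float64(s['rvec']))[0]; t=np.float64(s['tvec']).ravel()
    z=s['range_z'].reshape(-1,1)
    return ((np.c_[p,np.ones(len(p))]*z-t)@R).reshape(h,w,3)
E
python3 - <<'E'
from h import *
for n in('top','side'):
    s=take(n,n+'0.png'); R=cv2.Rodrigues(np.float64(s['rvec']))[0]; print(n,-R.T@np.float64(s['tvec']).ravel(),R[2],s['fx'])
print(sensors.get_state())
E
```

```text
top [ 0.39817643 -0.09477336  1.09812536] [ 0.19109831  0.01978805 -0.98137142] 356.43936180101406
side [0.01464331 0.50877345 1.0913168 ] [ 0.44575262 -0.44378952 -0.77740303] 489.0176534174198
{'t': 0.1, 'joint_pos': array([-1.36300320e+00,  3.42656919e-01,  1.52491634e+00, -3.96428988e-07,
        1.27540559e+00, -1.45977629e-01]), 'joint_vel': array([-0.00167335, -0.00011269, -0.00099366,  0.00024906,  0.00051519,
       -0.00223879]), 'tau': array([ 1.13396629e-03, -4.34446621e+01, -2.46490306e+01, -2.41955995e-04,
        4.62115451e-03,  5.16694143e-06]), 'tcp_pos': array([ 0.18183714, -0.49212401,  0.23069525]), 'tcp_rot': array([[ 9.38073041e-01,  3.46437424e-01, -2.86343367e-04],
       [ 3.46437483e-01, -9.38072082e-01,  1.35629223e-03],
       [ 2.01259667e-04, -1.37150125e-03, -9.99999039e-01]]), 'wrist_force': array([ 0.33352436, -0.18657352,  0.40609528]), 'wrist_torque': array([-0.00199964,  0.0339776 ,  0.01376877]), 'grip_force': 0.0, 'opening': 0.08556897114901282}
```

View pics/top0.png

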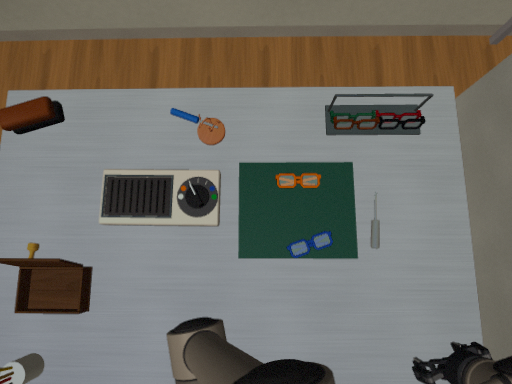

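View pics/side0.png

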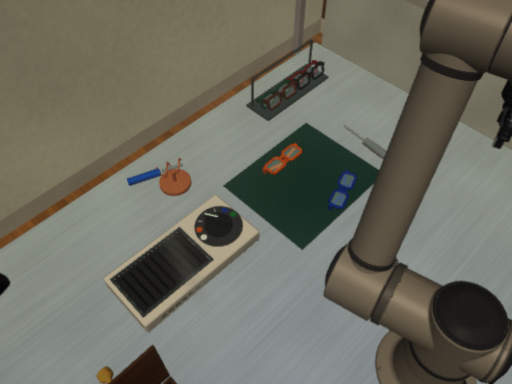

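```bash
cat > m1.py <<'E'
from h import *
out=[]
for n in('top','side'):
    s=take(n); hsv=cv2.cvtColor(s['pixels'],cv2.COLOR_RGB2HSV); C=cloud(s)
    m=cv2.inRange(hsv,(6,150,120),(25,255,255)); nn,l,st,c=cv2.connectedComponentsWithStats(m)
    for i in range(1,nn):
        if st[i,4]>8: print(n,'orange',st[i],c[i].round(1),np.median(C[l==i],0).round(3))
    # amber frame: on mat
    k=[i for i in range(1,nn) if st[i,4]>20 and (abs(np.median(C[l==i],0)-[.55,-.2,.02])<[.2,.2,.02]).all()]
    if k:
        v,u=np.nonzero(np.isin(l,k)); P=ray(s,np.c_[u,v],.020)[:,:2]
        print(n,'frame rect',cv2.minAreaRect(np.float32(P*1000)))
    # warmer top: height 35-65
    pale=cv2.inRange(hsv,(10,15,150),(32,110,255)); nn,l,st,c=cv2.connectedComponentsWithStats(pale)
    for i in range(1,nn):
        if st[i,4]>200:
            md=np.median(C[l==i],0); print(n,'pale',st[i],md.round(3))
            v,u=np.nonzero(l==i); P=ray(s,np.c_[u,v],.05)[:,:2]
            print('  rect',cv2.minAreaRect(np.float32(P*1000)))
    box=(160,160,70,80) if n=='top' else (180,190,80,80)
    x,y,w,h=box; im=cv2.resize(s['pixels'][y:y+h,x:x+w],None,fx=8-3*0,fy=8-3*0,interpolation=cv2.INTER_CUBIC)
    out.append(cv2.resize(im,(400,400*h//w if h<=w*1.5 else 600)))
H=min(o.shape[0] for o in out); cv2.imwrite('pics/sel1.png',np.hstack([o[:H] for o in out])[:,:,::-1])
E
python3 m1.py
```

```text
top orange [258  37   5  13  31] [260.   42.6] [ 1.603 -0.122 -0.751]
top orange [269  37  23  49 853] [280.9  62.7] [ 1.468 -0.24  -0.751]
top orange [305  37   6  49 137] [307.6  56.8] [ 1.514 -0.392 -0.75 ]
top orange [323  37  13  49 182] [329.2  59.1] [ 1.492 -0.514 -0.75 ]
top orange [369  37   4   9  15] [370.5  40.8] [ 1.608 -0.753 -0.748]
top orange [381  37  24  49 735] [393.   63.8] [ 1.454 -0.867 -0.749]
top orange [416  36   7  33  60] [418.9  50.8] [ 1.542 -1.026 -0.751]
top orange [509  36   3   9  12] [509.8  40.5] [ 1.604 -1.551 -0.749]
top orange [149  39   4   6  11] [150.5  41.1] [ 1.621  0.514 -0.75 ]
top orange [158  39  23  49 812] [169.6  64.2] [ 1.465  0.396 -0.751]
top orange [194  38   6  49 142] [196.5  58.9] [ 1.513  0.241 -0.752]
top orange [213  38  10  49 189] [217.6  57.8] [ 1.507  0.119 -0.751]
top orange [243  38  14  49 278] [251.8  65.8] [ 1.436 -0.081 -0.751]
top orange [ 49  41  15  48 243] [55.7 68.3] [ 1.447  1.054 -0.751]
top orange [ 60  40  13  49 243] [66.4 67.9] [ 1.437  0.991 -0.752]
top orange [86 40  5 27 60] [87.8 53.3] [ 1.546  0.875
[... 1603 characters left out ...]
e orange [263 144  39  30 257] [282.6 159.1] [ 0.623 -0.216  0.021]
side orange [140 149   5   4  12] [142.  150.5] [ 1.613 -0.282 -0.748]
side orange [160 169  30  25 541] [174.5 181.6] [0.784 0.056 0.016]
side orange [ 28 222   4   5  10] [ 29.2 223.9] [ 1.615  0.353 -0.753]
side orange [196 227   6   5  23] [198.8 229.1] [0.597 0.126 0.052]
side orange [ 97 368  14  15 131] [103.4 375.8] [0.415 0.503 0.165]
side frame rect ((625.8076782226562, -222.97206115722656), (44.648109436035156, 138.0135498046875), 0.13233879208564758)
side pale [ 104  195  154  131 2519] [0.519 0.157 0.05 ]
  rect ((570.2210693359375, 199.24363708496094), (355.2591552734375, 165.87742614746094), 89.36564636230469)
```

View pics/sel1.png

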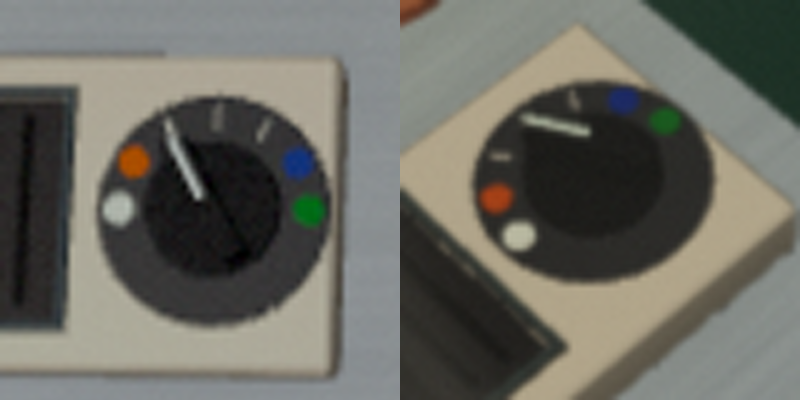

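```bash
cat > ptr.py <<'E'
from h import *
def pointer(c=(.571,.082)):
    for n in('top','side'):
        s=take(n); hsv=cv2.cvtColor(s['pixels'],cv2.COLOR_RGB2HSV); C=cloud(s)
        m=(cv2.inRange(hsv,(0,0,110),(180,90,255))>0)&(np.hypot(C[...,0]-c[0],C[...,1]-c[1])<.045)&(C[...,2]>.072)
        v,u=np.nonzero(m); P=ray(s,np.c_[u,v],.091)[:,:2]
        if len(P)<4: print(n,len(P)); continue
        w=P.mean(0); print(n,len(P),'stripe mean',w.round(4),P.min(0).round(3),P.max(0).round(3))
        L=cv2.fitLine(np.float32(P),cv2.DIST_L2,0,.01,.01).ravel()
        print('  line deg',np.degrees(np.arctan2(L[1],L[0])),' from axis deg',np.degrees(np.arctan2(*(w-c)[::-1])))
if __name__=='__main__':
    pointer()
    for n in('top','side'):
        s=take(n); hsv=cv2.cvtColor(s['pixels'],cv2.COLOR_RGB2HSV); C=cloud(s)
        near=np.hypot(C[...,0]-.571,C[...,1]-.082)<.06
        for k,lo,hi in(('amber',(5,150,100),(25,255,255)),('blue',(105,120,60),(130,255,255)),('green',(45,120,60),(80,255,255)),('white',(0,0,150),(180,40,255))):
            v,u=np.nonzero((cv2.inRange(hsv,lo,hi)>0)&near&(C[...,2]<.056)); print(n,k,len(u),ray(s,[[u.mean(),v.mean()]],.05)[0].round(4) if len(u) else '')
        d=near&(C[...,2]>.082); P=C[d][:,:2]; print('bar',len(P),P.mean(0).round(4),cv2.minAreaRect(np.float32(P*1000)))
E
python3 ptr.py
```

```text
top 15 stripe mean [0.5864 0.0889] [0.572 0.083] [0.601 0.095]
  line deg 26.300442  from axis deg 24.087378534051815
side 22 stripe mean [0.5861 0.0903] [0.572 0.082] [0.6   0.099]
  line deg 30.031008  from axis deg 28.701252080855035
top amber 23 [0.5978 0.1239 0.05  ]
top blue 24 [0.597  0.0371 0.05  ]
top green 27 [0.5716 0.031  0.05  ]
top white 20 [0.5744 0.13   0.05  ]
bar 115 [0.5704 0.0802] ((570.9408569335938, 80.87193298339844), (68.29701232910156, 13.921464920043945), 29.48333168029785)
side amber 27 [0.5975 0.125  0.05  ]
side blue 24 [0.5957 0.0382 0.05  ]
side green 24 [0.5705 0.0318 0.05  ]
side white 24 [0.5721 0.1317 0.05  ]
bar 175 [0.5679 0.0836] ((569.564453125, 82.9306640625), (68.58124542236328, 17.070438385009766), 29.26367950439453)
```

```bash
cat > plan.py <<'E'
from h import *
def plan(target,yaw_y,n):
    """rows (dx,dy,dz mm, turn deg) from measured pose to target with tool-y heading yaw_y (deg); also errors"""
    s=sensors.get_state(); p=s['tcp_pos']; R=s['tcp_rot']; a=np.degrees(np.arctan2(R[1,1],R[0,1]))
    d=(np.array(target)-p)*1000/n; t=((yaw_y-a+180)%360-180)/n   # ccw seen from above
    print('t',round(s['t'],2),'tcp',p.round(4),'heading',a.round(1),'open',s['opening'].round(4),'F',s['wrist_force'].round(1))
    for i in range(n):
        y=np.radians(a+i*t); ex=np.array([-np.sin(y),np.cos(y)]); ey=np.array([np.cos(y),np.sin(y)])
        print([round(float(v),1) for v in (d[:2]@ex,d[:2]@ey,-d[2],-t)])
if __name__=='__main__':
    import sys; f=list(map(float,sys.argv[1:])); plan(f[:3],f[3],int(f[4]))
E
python3 plan.py .6265 -.188 .231 0 10
```

```text
Traceback (most recent call last):
  File "plan.py", line 11, in <module>
    import sys; f=list(map(float,sys.argv[1:])); plan(f[:3],f[3],int(f[4]))
                                                 ~~~~^^^^^^^^^^^^^^^^^^^^^^
  File "plan.py", line 6, in plan
    print('t',round(s['t'],2),'tcp',p.round(4),'heading',a.round(1),'open',s['opening'].round(4),'F',s['wrist_force'].round(1))
                                                                           ^^^^^^^^^^^^^^^^^^
AttributeError: 'float' object has no attribute 'round'
```

```bash
sed -i "s/s\['opening'\].round(4)/round(s['opening'],4)/" plan.py; python3 plan.py .6265 -.188 .231 0 10
```

```text
t 0.4 tcp [ 0.1819 -0.4924  0.2312] heading -69.7 open 0.0852 F [-0.1  0.   0.3]
[52.3, -13.2, 0.0, -7.0]
[53.5, -6.7, 0.0, -7.0]
[53.9, -0.2, 0.0, -7.0]
[53.5, 6.4, 0.0, -7.0]
[52.3, 12.8, 0.0, -7.0]
[50.4, 19.1, 0.0, -7.0]
[47.7, 25.1, 0.0, -7.0]
[44.3, 30.7, 0.0, -7.0]
[40.3, 35.8, 0.0, -7.0]
[35.6, 40.4, 0.0, -7.0]
```

Emit:
send_rows(motion=[[[-1, 52, -13, 0, -7], [-1, 54, -7, 0, -7], [-1, 54, 0, 0, -7], [-1, 54, 6, 0, -7], [-1, 52, 13, 0, -7]]])

```text
t: 1.02
tcp_pos: [0.4058, -0.3385, 0.2315]
tcp_rot: [[0.566, 0.824, 0.0], [0.824, -0.566, -0.0], [-0.0, 0.0, -1.0]]
wrist_force: [-0.2, -1.1, -0.2]
opening: 0.0853
grip_force: 0.0
```

Emit:
send_rows(motion=[[[-1, 50, 19, 10, -7], [-1, 48, 25, 20, -7], [-1, 44, 31, 30, -7], [-1, 40, 36, 30, -7], [-1, 36, 40, 20, -7]]])

```text
t: 1.65
tcp_pos: [0.6269, -0.1857, 0.1196]
tcp_rot: [[-0.009, 1.0, -0.001], [1.0, 0.009, 0.0], [0.0, -0.001, -1.0]]
wrist_force: [0.0, -1.4, 0.6]
opening: 0.0853
grip_force: 0.0
```

Emit:
send_rows(motion=[[[-1, 0, 0, 0, 0], [-1, 0, 0, 0, 0]]])

```text
t: 1.9
tcp_pos: [0.6258, -0.187, 0.1211]
tcp_rot: [[-0.005, 1.0, -0.001], [1.0, 0.005, -0.0], [-0.0, -0.001, -1.0]]
wrist_force: [-0.9, 0.3, -0.1]
opening: 0.0856
grip_force: 0.0
```

```bash
python3 plan.py .6265 -.188 .005 0 3
python3 - <<'E'
from h import *
a=take('side')['pixels']
cv2.imwrite('pics/g1.png',cv2.resize(a[70:230,180:400],(770,560))[:,:,::-1])
E
```

```text
t 1.9 tcp [ 0.6258 -0.187   0.1211] heading 0.3 open 0.0856 F [-0.9  0.3 -0.1]
[-0.3, 0.2, 38.7, 0.1]
[-0.3, 0.2, 38.7, 0.1]
[-0.3, 0.2, 38.7, 0.1]
```

View pics/g1.png

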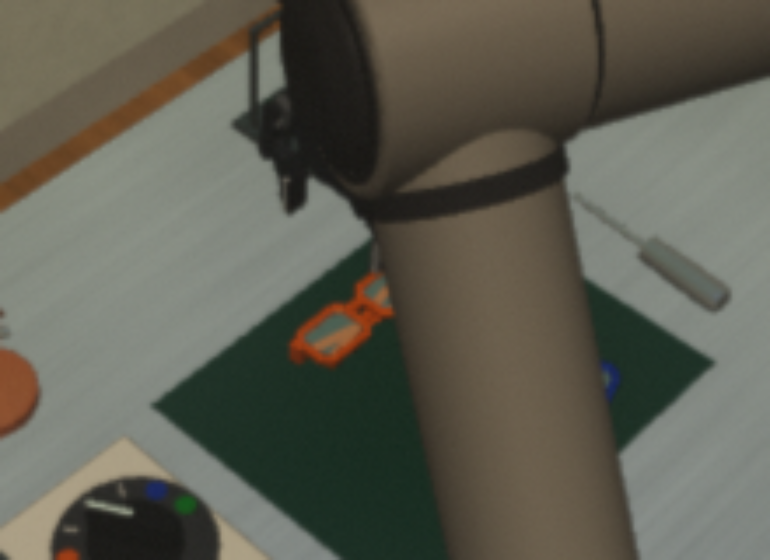

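The arm hides most of the gripper, but the amber frame is undisturbed at crop pixel (335,335). The clearance is about 20 mm each side, so I'm descending.

Emit:
send_rows(motion=[[[-1, -1, 0.5, 40, 0.3], [-1, 0, 0, 40, 0], [-1, 0, 0, 25, 0], [-1, 0, 0, 11, 0], [-1, 0, 0, 0, 0]]])

```text
t: 2.58
tcp_pos: [0.6262, -0.1888, 0.0058]
tcp_rot: [[0.002, 1.0, 0.0], [1.0, -0.002, -0.0], [-0.0, 0.0, -1.0]]
wrist_force: [-0.5, -0.2, 0.8]
opening: 0.0856
grip_force: 0.0
```

Emit:
send_rows(motion=[[[0.3, 0, 0, 0, 0], [0.5, 0, 0, 0, 0], [0.7, 0, 0, 0, 0], [1, 0, 0, 0, 0], [1, 0, 0, 0, 0]]], force=25)

```text
t: 3.2
tcp_pos: [0.6272, -0.1882, 0.0066]
tcp_rot: [[0.0, 1.0, 0.002], [1.0, -0.0, -0.001], [-0.001, 0.002, -1.0]]
wrist_force: [-0.6, 0.3, 6.4]
opening: 0.0451
grip_force: 26.2
```

Emit:
send_rows(motion=[[[1, 0, 0, 0, 0], [1, 0, 0, 0, 0], [1, 0, 0, -5, 0], [1, 0, 0, -10, 0], [1, 0, 0, -20, 0]]])

```text
t: 3.82
tcp_pos: [0.6259, -0.1877, 0.0402]
tcp_rot: [[0.0, 1.0, -0.002], [1.0, -0.0, 0.001], [0.001, -0.002, -1.0]]
wrist_force: [-0.1, -0.1, -1.0]
opening: 0.0454
grip_force: 25.7
```

Emit:
send_rows(motion=[[[1, 0, 0, -40, 0], [1, 10, 0, -40, 0], [1, 25, -5, -30, 0], [1, 45, -6, 0, 0], [1, 45, -6, 0, 0]]])

```text
t: 4.45
tcp_pos: [0.6095, -0.062, 0.1514]
tcp_rot: [[0.001, 1.0, 0.002], [1.0, -0.001, -0.0], [-0.0, 0.002, -1.0]]
wrist_force: [0.4, 1.1, -0.6]
opening: 0.0451
grip_force: 25.8
```

Emit:
send_rows(motion=[[[1, 45, -6, 0, 0], [1, 45, -6, 0, 0], [1, 45, -6, 0, 0], [1, 45, -6, 0, 0], [1, 45, -6, 0, 0]]])

```text
t: 5.08
tcp_pos: [0.5794, 0.1636, 0.1509]
tcp_rot: [[0.0, 1.0, 0.001], [1.0, -0.0, 0.0], [0.0, 0.001, -1.0]]
wrist_force: [0.0, 0.3, -0.4]
opening: 0.0451
grip_force: 25.8
```

Emit:
send_rows(motion=[[[1, 45, -6, 0, 0], [1, 40, -3, 0, 0], [1, 30, 0, 0, 0], [1, 20, 0, 0, 0], [1, 0, 0, 0, 0]]])

```text
t: 5.7
tcp_pos: [0.5705, 0.2979, 0.1503]
tcp_rot: [[-0.001, 1.0, 0.0], [1.0, 0.001, -0.0], [-0.0, 0.0, -1.0]]
wrist_force: [0.2, -0.6, -0.1]
opening: 0.0454
grip_force: 25.8
```

```bash
python3 plan.py .5706 .2985 .08 0 2
cat > fr.py <<'E'
from h import *
import sys
zs=float(sys.argv[1])
ims=[]
for n in('top','side'):
    s=take(n); hsv=cv2.cvtColor(s['pixels'],cv2.COLOR_RGB2HSV); C=cloud(s)
    m=(cv2.inRange(hsv,(4,130,80),(25,255,255))>0)&(C[...,0]>.5)&(C[...,0]<.66)&(C[...,1]>.15)&(C[...,1]<.40)&(C[...,2]>.05)
    P=C[m]
    if len(P): print(n,len(P),'z',np.percentile(P[:,2],[5,50,95]).round(3)); v,u=np.nonzero(m); print(cv2.minAreaRect(np.float32(ray(s,np.c_[u,v],zs)[:,:2]*1000)))
    x,y=(80,130) if n=='top' else (90,150)
    ims.append(cv2.resize(s['pixels'][y:y+130,x:x+160],(400,325)))
cv2.imwrite('pics/'+sys.argv[2],np.hstack(ims)[:,:,::-1])
E
python3 fr.py .165 p1.png
```

```text
t 5.7 tcp [0.5705 0.2979 0.1503] heading 0.1 open 0.0454 F [ 0.2 -0.6 -0.1]
[0.3, 0.0, 35.1, 0.0]
[0.3, 0.0, 35.1, 0.0]
top 350 z [0.153 0.164 0.167]
((571.5930786132812, 251.7864990234375), (120.77140808105469, 46.42409133911133), 89.93791961669922)
side 500 z [0.158 0.164 0.168]
((568.1859130859375, 263.348876953125), (141.513671875, 49.28038787841797), 89.87107849121094)
```

View pics/p1.png

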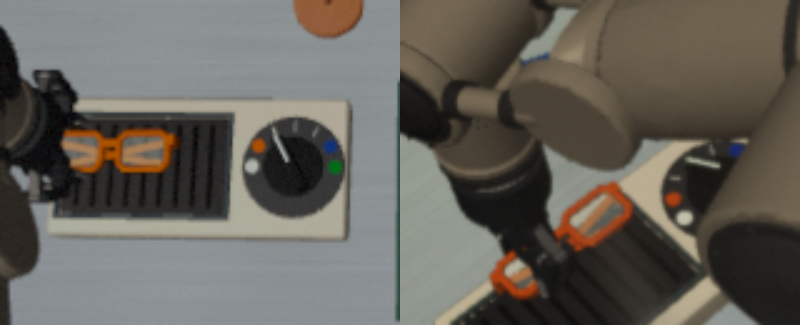

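The frame hangs level, centred over the tray (left crop 120,150) with its top about 16 mm above the TCP, so it should touch down at a TCP height of about 0.056.

Emit:
send_rows(motion=[[[1, 0, 0, 30, 0], [1, 0, 0, 30, 0], [1, 0, 0, 20, 0], [1, 0, 0, 8, 0], [1, 0, 0, 3, 0]]])

```text
t: 6.42
tcp_pos: [0.5711, 0.2963, 0.0594]
tcp_rot: [[0.001, 1.0, 0.0], [1.0, -0.001, -0.0], [-0.0, 0.0, -1.0]]
wrist_force: [-0.0, -0.2, -0.9]
opening: 0.0453
grip_force: 25.8
```

Emit:
send_rows(motion=[[[1, 0, 0, 1, 0], [1, 0, 0, 1, 0], [1, 0, 0, 0, 0]]])

```text
t: 6.8
tcp_pos: [0.5709, 0.2972, 0.0577]
tcp_rot: [[0.0, 1.0, 0.001], [1.0, -0.0, 0.0], [0.0, 0.001, -1.0]]
wrist_force: [0.4, -0.6, -0.1]
opening: 0.0452
grip_force: 25.8
```

Emit:
send_rows(motion=[[[1, 0, 0, 0.7, 0], [1, 0, 0, 0.7, 0], [1, 0, 0, 0, 0]]])

```text
t: 7.18
tcp_pos: [0.5709, 0.2972, 0.0566]
tcp_rot: [[0.0, 1.0, 0.001], [1.0, -0.0, 0.0], [0.0, 0.001, -1.0]]
wrist_force: [-1.2, -0.4, 4.4]
opening: 0.0455
grip_force: 26.3
```

Emit:
send_rows(motion=[[[-0.2, 0, 0, 0, 0], [-0.3, 0, 0, 0, 0], [-0.45, 0, 0, 0, 0], [-0.45, 0, 0, 0, 0], [-0.45, 0, 0, 0, 0]]])

```text
t: 7.8
tcp_pos: [0.5707, 0.297, 0.0558]
tcp_rot: [[0.001, 1.0, -0.0], [1.0, -0.001, -0.0], [-0.0, -0.0, -1.0]]
wrist_force: [-0.8, 0.1, 0.4]
opening: 0.0619
grip_force: 0.0
```

Emit:
send_rows(motion=[[[-0.45, 0, 0, -5, 0], [-0.45, 0, 0, -15, 0], [-0.45, 0, 0, -30, 0], [-0.45, 0, 0, -40, 0], [-0.45, 0, 0, 0, 0]]])

```text
t: 8.43
tcp_pos: [0.5729, 0.2979, 0.1511]
tcp_rot: [[0.0, 1.0, 0.008], [1.0, -0.0, 0.003], [0.003, 0.008, -1.0]]
wrist_force: [0.3, 0.6, 0.2]
opening: 0.062
grip_force: 0.0
```

```bash
python3 plan.py .571 .0815 .15 -60 6; python3 fr.py .07 p2.png
```

```text
t 8.43 tcp [0.5729 0.2979 0.1511] heading -0.0 open 0.062 F [0.3 0.6 0.2]
[-36.1, -0.3, 0.2, 10.0]
[-35.6, 6.0, 0.2, 10.0]
[-34.0, 12.0, 0.2, 10.0]
[-31.4, 17.8, 0.2, 10.0]
[-27.8, 22.9, 0.2, 10.0]
[-23.4, 27.4, 0.2, 10.0]
top 350 z [0.052 0.07  0.074]
((571.2311401367188, 260.3146057128906), (140.64944458007812, 44.9042854309082), 89.96204376220703)
side 646 z [0.059 0.07  0.075]
((712.720703125, 242.840087890625), (139.06640625, 352.9385070800781), 81.45278930664062)
```

Emit:
send_rows(motion=[[[-0.3, -36, 0, 0, 10], [-0.3, -36, 6, 0, 10], [-0.3, -34, 12, 0, 10], [-0.3, -31, 18, 0, 10], [-0.3, -28, 23, 0, 10]]])

```text
t: 9.15
tcp_pos: [0.5689, 0.1152, 0.1448]
tcp_rot: [[0.77, 0.638, -0.002], [0.638, -0.77, -0.0], [-0.002, -0.001, -1.0]]
wrist_force: [0.3, -0.4, 0.6]
opening: 0.0552
grip_force: 0.0
```

Emit:
send_rows(motion=[[[-0.3, -23, 27, 0, 10], [-0.3, 0, 0, 10, 0], [-0.3, 0, 0, 0, 0]]])

```text
t: 9.52
tcp_pos: [0.5683, 0.0813, 0.1343]
tcp_rot: [[0.866, 0.501, -0.003], [0.501, -0.866, 0.0], [-0.003, -0.002, -1.0]]
wrist_force: [0.4, 0.7, -0.2]
opening: 0.0559
grip_force: 0.0
```

```bash
python3 plan.py .571 .0815 .064 -60 1
```

```text
t 9.53 tcp [0.5683 0.0813 0.1343] heading -59.9 open 0.0559 F [ 0.4  0.7 -0.2]
[2.4, 1.2, 70.3, 0.1]
```

Emit:
send_rows(motion=[[[-0.3, 2.4, 1.2, 30, 0], [-0.3, 0, 0, 25, 0], [-0.3, 0, 0, 15, 0], [-0.3, 0, 0, 0, 0]]])

```text
t: 10.02
tcp_pos: [0.5714, 0.0818, 0.0648]
tcp_rot: [[0.866, 0.501, -0.002], [0.501, -0.866, -0.0], [-0.002, -0.001, -1.0]]
wrist_force: [0.4, 0.3, -0.0]
opening: 0.0556
grip_force: 0.0
```

Emit:
send_rows(motion=[[[0.3, 0, 0, 0, 0], [0.6, 0, 0, 0, 0], [0.8, 0, 0, 0, 0], [0.8, 0, 0, 0, 0], [0.8, 0, 0, 0, 0]]], force=30)

```text
t: 10.65
tcp_pos: [0.5724, 0.0815, 0.0669]
tcp_rot: [[0.866, 0.499, 0.001], [0.499, -0.866, 0.001], [0.002, 0.0, -1.0]]
wrist_force: [-1.4, 2.8, 6.5]
opening: 0.0133
grip_force: 31.7
```

Emit:
send_rows(motion=[[[0.8, 0, 0, -2, 0], [0.8, 0, 0, 0, -8], [0.8, 0, 0, 0, -8], [0.8, 0, 0, 0, -8], [0.8, 0, 0, 0, -6]]])

```text
t: 11.28
tcp_pos: [0.5721, 0.0818, 0.0671]
tcp_rot: [[0.497, 0.868, -0.0], [0.868, -0.497, 0.001], [0.001, -0.001, -1.0]]
wrist_force: [2.8, 5.0, -8.0]
opening: 0.0134
grip_force: 31.3
```

Emit:
send_rows(motion=[[[0.8, 0, 0, 0, 0], [0.8, 0, 0, 0, 0]]])

```text
t: 11.52
tcp_pos: [0.5721, 0.0818, 0.067]
tcp_rot: [[0.501, 0.866, -0.0], [0.866, -0.501, 0.001], [0.001, -0.001, -1.0]]
wrist_force: [1.5, 4.7, -7.6]
opening: 0.0132
grip_force: 31.1
```

Release, rise, and back off so the cameras can see.

Emit:
send_rows(motion=[[[0.3, 0, 0, 0, 0], [0, 0, 0, 0, 0], [-0.3, 0, 0, 0, 0], [-0.3, 0, 0, 0, 0], [-0.3, 0, 0, -10, 0]]])

```text
t: 12.15
tcp_pos: [0.5716, 0.081, 0.0777]
tcp_rot: [[0.501, 0.866, -0.002], [0.866, -0.501, -0.0], [-0.001, -0.001, -1.0]]
wrist_force: [-1.0, 0.2, 0.6]
opening: 0.0555
grip_force: 0.0
```

Emit:
send_rows(motion=[[[-0.3, 0, 0, -40, 0], [-0.3, 0, 0, -50, 0], [-0.3, -20, -40, -20, 0], [-0.3, -25, -45, 0, 0], [-0.3, -25, -45, 0, 0]]])

```text
t: 12.78
tcp_pos: [0.4232, 0.0856, 0.1888]
tcp_rot: [[0.501, 0.866, 0.002], [0.866, -0.501, -0.0], [0.001, 0.002, -1.0]]
wrist_force: [0.4, 0.1, 0.4]
opening: 0.0555
grip_force: 0.0
```

Emit:
send_rows(motion=[[[-0.3, -50, -20, 0, 0], [-0.3, -50, -20, 0, 0], [-0.3, -50, -20, 0, 0], [-0.3, -50, 0, 0, 0], [-0.3, 0, 0, 0, 0]]])

```text
t: 13.4
tcp_pos: [0.2715, -0.0599, 0.1887]
tcp_rot: [[0.507, 0.862, 0.002], [0.862, -0.507, -0.002], [-0.0, 0.002, -1.0]]
wrist_force: [-0.1, 0.5, -0.0]
opening: 0.0557
grip_force: 0.0
```

```bash
python3 ptr.py | head -4; python3 fr.py .07 p3.png; python3 -c "
from h import *
take('top','end.png'); s=sensors.get_state(); print(s['t'],s['tcp_pos'])"
```

```text
top 21 stripe mean [0.5811 0.0961] [0.572 0.083] [0.589 0.109]
  line deg 59.689053  from axis deg 54.56458427596359
side 25 stripe mean [0.5805 0.0968] [0.571 0.082] [0.59  0.111]
  line deg 59.380035  from axis deg 57.397804249515644
top 346 z [0.057 0.07  0.074]
((571.233154296875, 260.3146057128906), (140.64944458007812, 44.90827560424805), 89.96204376220703)
side 661 z [0.058 0.07  0.074]
((569.6507568359375, 263.2135314941406), (48.993980407714844, 141.5047149658203), 0.0697854682803154)
13.75 [ 0.27283629 -0.05667873  0.1878627 ]
```

View pics/p3.png

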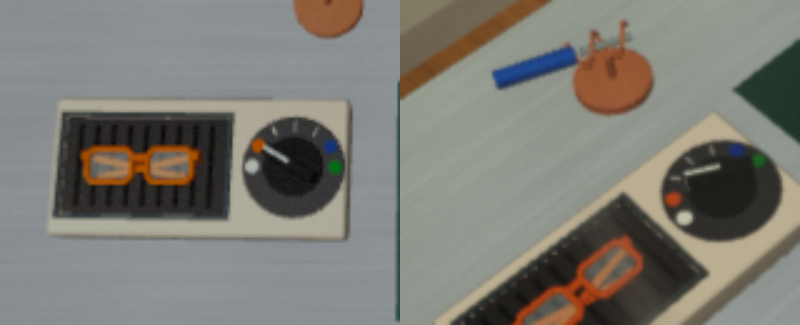

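View pics/end.png

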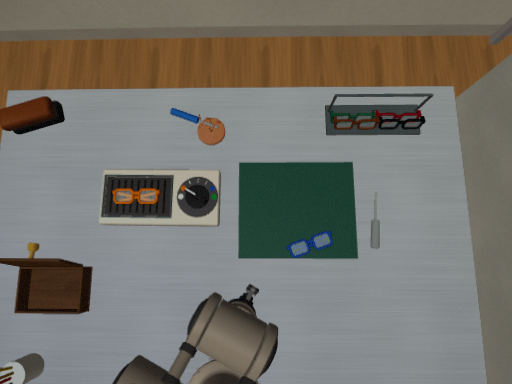

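The frame lies flat inside the tray (left crop 140,165). The pointer sits at 60° on the amber dot (258,146), and the other items haven't moved.

```bash
python3 -c "
from bench import ctrl
print(ctrl.hand_in())"
```

```text
the job is handed in; nothing more can be done
None
```

The amber frame lies flat, front up, inside the warmer's tray, the selector rests in the click position at the amber dot, nothing else was moved, and the job was handed in at about 14 s.

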